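# Press the keyed shaft home in the mixer's drive hub and hold it there

## Task

Take the keyed shaft (the one with the hexagonal head) out of the rack by sliding it along its slot and out at the open front, then stand it in the bore of the drive unit's hub and turn it until its key slips into the keyway. Push it fully home against the spring ejector, until its shoulder sits on the hub, and keep holding it there: the program finishes with the shaft still gripped and pressed down, so that a colleague can tighten the locking screw. Leave the other shaft and everything else on the worktop where it is.

Things in the scene. Friction and masses are not known exactly. Their poses are not given: they have to be found in the camera images.
- keyed_shaft: Keyed steel shaft, about 0.3 kg, 110 mm long, hanging upright in either slot of the rack. Origin: centre of its lower tip, z up its axis. From the tip: shank 24 mm in diameter 0-52 mm (foot tapers to 16 mm over the lowest 6), shoulder disc 44 mm in diameter 52-60, neck 20 mm in diameter 60-72, collar disc 52 mm in diameter 72-78, hexagonal head 78-110 mm.
- key (a point): Middle of the shaft's only key, 29 mm above the tip; axes as the shaft's. The key is 8 mm wide, runs from 14 to 44 mm above the tip and stands out to 19 mm from the axis along the shaft's own -x. In the rack it points within 25 degrees of the rack's -x.
- head (a point): Centre of the shaft's hexagonal head, on the axis, 94 mm above the tip; axes as the shaft's. The head is 34 mm across flats and 32 mm high; the normals of its flats lie at 0, 60, 120 ... degrees from the shaft's x. Grip two opposite flats from above; the fingertips may bear on the collar disc below to push.
- shoulder (a point): Point on the keyed shaft's axis at the underside of the shoulder disc, 52 mm above the tip; axes as the shaft's. Home, it sits on the hub's face.
- plain_shaft: The other shaft in the rack: same sizes but with a ROUND head (30 mm across) and no key. Not wanted; it stays in its slot. Origin at its tip.
- rack: Fixed aluminium rack, 195 mm wide (y), 95 mm deep (x), yawed up to 15 degrees; origin under its middle, on the worktop. Its top plate, 8 mm thick, upper face 88 mm up, has two straight slots 24 mm wide with middle lines at its y = +50 and -50 mm, open at the front edge (x = -45 mm). Three upright walls below the plate at y = -89, 0 and 89 mm, 10 mm thick.
- rack_front (a point): Middle of the plate's front edge, upper face; axes as the rack's (-x: out of the slots). A shaft hangs with its axis 39 to 45 mm behind this edge, neck in the slot, collar on the plate, shoulder below it: it can rise only 4 mm, so it slides out level along -x until its axis is 28 mm or more in front of the edge. Hanging, its tip is 16 mm above the worktop, 8 mm above the rack's foot.
- drive_unit: Fixed drive unit, yawed up to 17 degrees; origin on the hub's axis at the worktop, +x to its motor block. Foot plate 165 x 90 x 12 mm; grey bearing column 74 mm in diameter, 60 mm high; in it the steel hub, 60 mm in diameter, face 75 mm up; white motor block behind, from x = 40 to 100 mm, 80 mm wide, 85 mm high.
- hub_mouth (a point): Centre of the hub's upper face, 75 mm above the worktop; axes as the drive unit's, NOT turned with the hub. Round bore 26.5 mm in diameter, open upward, with one keyway 12 mm wide, out to 21 mm from the axis, the bore's full depth. The keyway points within 29 degrees either way of the unit's -x; its angle is not in the poses: see it or feel for it. A brake holds the hub (about 4 N m).
- keyway_front (a point): Point at the rim of the hub's face, 30 mm from the axis along the unit's -x: middle of the arc in which the keyway may lie. With the shaft's foot in the bore and the key off the keyway, the key rests on the hub's face with the shoulder 38 mm above it; turned to the keyway (about 6 degrees of play either way) it can be pushed on down.
- ejector_top (a point): Top of the spring ejector (vertical plunger, 21 mm in diameter) in the bore, at rest 32 mm below the hub's face. It resists with about 4.5 N at first and 14.5 N when pressed down the 20 mm that bring the shaft home, and pushes the shaft up again if it is let go.
- the_weigh_dishes: Bystander: stack of white weighing dishes, 68 mm across, 30 high. Origin under its middle.
- the_drop_bottle_1: Bystander: small amber bottle with a white cap, 36 mm across, 88 high. Origin under its middle.
- the_pot_small_1: Bystander: closed white pot, 55 mm across, 46 high. Origin under its middle.
- the_label_roll: Bystander: roll of labels lying flat, 68 mm across, 37 high. Origin under its middle.
- the_mix_bottle_2: Bystander: amber bottle, 46 mm across, 105 high. Origin under its middle.
- the_pot_open: Bystander: open white pot, 63 mm across, 48 high. Origin under its middle.
Not all that is in view belongs to the job. Leave any purple or yellow look-alike of the keyed_shaft alone.

How it is judged:
By the outcome, as a careful person would: the job done as asked, in the order asked, and still so for the second after the job is handed in, while the arm keeps its last pose, push and grip.
It also fails if it takes over 58 s, if anything falls off the work surface, if the arm or the gripper's body presses on something with over 40 N, if the wrist force passes 120 N, or if a joint passes its speed limit or range.

## Robot

A 6-joint arm with a two-finger parallel gripper is mounted at the origin on a cart in front of the work surface, level with it; the furniture and walls round the work are solid. World frame = base frame: x ahead of the robot, y to its left, z up, the work surface at z = 0. Lengths are in m, angles in rad, forces in N, time in s.
With the tool pointing down it reaches from about 0.35 to 0.85 m from the base axis. Payload 8.1 kg.
Tool frame: the origin (TCP) lies midway between the tips of the shut fingers; the grasp point (between the pads) lies robot.grip_depth behind it (robot.grip_depth is the distance from the TCP to the grasp point, in m); z points along the fingers, y is the line along which they close (so a half turn about z gives the same grasp; the last joint's range is limited). The gripper opens to 93 mm and grips with 3 to 60 N. Pads are 15 mm wide; open, the fingers measure 128 mm over their backs; the gripper's body (75 mm by 188 mm) begins 65 mm behind the grasp point.
Start: joints at [-1.378, 0.13, 1.488, -0, 1.523, -0.085], TCP at [0.165, -0.577, 0.219] pointing down, gripper open.
Joint ranges: [-2.96, 2.96], [-0.89, 2.26], [0.02, 2.5], [-1.34, 4.48], [0, 2.73], [-2.66, 2.66]. Speed limits (rad/s): [2.39, 2.39, 2.79, 3.14, 3.14, 3.14].

## Interface

Orientations are given as a rotation vector (axis times angle).
In Python, from plant import robot gives the robot as it stands.
- The arm moves only by the tool carry_out, never from a script. Its argument "rows" is a list of rows, each a list of 6 numbers: the shift along the tool's x, y, z in m, then the turn, a rotation vector about the tool's x, y, z in degrees. A call has 1 to 12 rows; each row is the pose to reach, as a shift and turn from the pose commanded when the call began, along the tool's axes at that moment; what a row does not reach only later rows make up. A row lasts 1/8 s, in which the tool goes at most 62.5 mm and 10.7 degrees, less where a joint would pass 70% of its speed; a pose out of reach is approached as far as the arm can. A call with a gripper value outside its range is refused whole. "jaw" is the closure in counts, from 0 (fully open) to 255 (shut), set as the call begins (left out, the last holds). The fingers move at their own pace and stop on an object; "force" is the grip in N (left out, the last holds). Time passes only in rows, so rows that repeat a pose let the fingers close. It gives the time, the measured TCP pose, the force, the opening and the grip force at its end, in the units of the state.
- robot.read_state(): the state, without advancing time (a new reading comes with each control period).
- robot.read_camera(name): name is "scene" or "top" or "wrist"; returns the picture (480x640x3 uint8, red, green, blue); there is no depth.
- robot.camera_model(name): a dict with "fx", "fy", "cx", "cy" (pixels), "R" (3x3) and "t" (3): a world point X has camera coordinates R X + t; the wrist camera has in their place "mount" (4x4, takes a point from camera to tool coordinates, whose origin is the TCP and whose axes are the flange's). Camera axes: x right, y down, z forward; pixel columns grow to the right and rows downward; lengths in m; the calibration is good to about 2 mm. A picture is of the moment at which its call begins: read the wrist's pose just before it. camera_model takes no time and is no camera call.
- robot.close_job(): hands the job in; it is judged then, once.
Trained networks look in the newest picture that a camera, given by its name, has taken for a name from the list of things; names that differ only in an ending like _2 or _b are one class to them, and where a whole thing is asked for, a point or a joint stands for the part that bears it (a point fixed in the world has none). Each returns a list of dicts, best first, with "conf" (0 to 1); they miss things now and then, are a little off and sometimes report something else, mostly with a low value. They report only what shows in the picture. A call takes as long as a camera call. They do not tell look-alikes from the thing itself.
- robot.outline_of(camera, target): "pixels" (480x640 bool, what is visible of it) and "pixel" ([column, row] in pixels, amid what is visible of it).
The state is a dict: "t": time; "q": joint angles; "dq": joint speeds; "joint_torque": joint torques, N m; "tool_pos": TCP position; "orientation": TCP orientation; "force": force on the tool from outside, world axes, zero at the start; "wrist_torque": the same for the moment, N m; "opening": finger opening in m; "gripper_force": force on a finger pad.
Only numpy, scipy, OpenCV 4.12 (cv2) and the standard library are available. Lean on these libraries where they do the work, as an engineer would, in place of code of your own. Each camera call takes 0.05 s, during which the arm holds its last target. There are 200 camera calls.

## Working session

There is one attempt and no reset: what is moved stays moved. The work goes in short steps, Python scripts to look and compute and a tool call to move; the robot and the scene stay as the last step left them, time stands still between calls to the robot, and variables do not carry over. Pictures are saved under pics/ and viewed, at most 10 in all, crops included, and the job is handed in when it is done.

Besides the shell and the picture viewer there is one more tool, called after "Call:" in YAML: its name, and indented under it one key for each argument. carry_out: Moves the arm, as the interface text tells. Its arguments: {"type":"object","properties":{"rows":{"type":"array"},"jaw":{"type":"number"},"force":{"type":"number"}},"required":["rows"]}

```bash
mkdir -p pics; ls
cat > h.py <<'E'
import numpy as np,cv2
from plant import robot
from scipy.spatial.transform import Rotation as Ro
def snap(n,f=None):
    im=np.array(robot.read_camera(n))
    if f: cv2.imwrite('pics/'+f,im[:,:,::-1])
    return im
def cam(n):
    m=robot.camera_model(n)
    if 'mount' in m:
        s=robot.read_state();M=np.array(m['mount']);Rt=Ro.from_rotvec(s['orientation']).as_matrix()
        Rc=Rt@M[:3,:3];c=Rt@M[:3,3]+np.array(s['tool_pos'])
    else:
        Rc=np.array(m['R']).T;c=-Rc@np.array(m['t'])
    return m,Rc,c
def at(C,px,z):
    m,R,c=C;d=R@np.array([(px[0]-m['cx'])/m['fx'],(px[1]-m['cy'])/m['fy'],1]);return c+d*(z-c[2])/d[2]
def proj(C,X):
    m,R,c=C;p=(np.asarray(X)-c)@R;return np.stack([m['fx']*p[...,0]/p[...,2]+m['cx'],m['fy']*p[...,1]/p[...,2]+m['cy']],-1)
E
python3 - <<'E'
from h import *
a=snap('scene');b=snap('top');
cv2.imwrite('pics/a.png',a[:,:,::-1]);cv2.imwrite('pics/b.png',b[:,:,::-1])
print(robot.read_state(),robot.grip_depth)
C=cam('top');print(C)
for t in ['keyed_shaft','plain_shaft','rack','drive_unit']:
  for o in robot.outline_of('top',t): print(t,o['conf'],o['pixel'],at(C,o['pixel'],0.09),o['pixels'].sum())
E
```

```text
pics
{'t': 0.1, 'q': array([-1.37835643e+00,  1.31092505e-01,  1.48915663e+00, -1.05454921e-05,
        1.52300684e+00, -8.53916763e-02]), 'dq': array([-0.00090912, -0.00285917, -0.00366616, -0.00037197,  0.00039988,
        0.00081839]), 'joint_torque': array([ 1.17039221e-03, -5.61340821e+01, -4.93096304e+01,  7.69874873e-02,
        2.91330874e-02, -6.75171714e-05]), 'tool_pos': array([ 0.16448686, -0.57648106,  0.2176958 ]), 'orientation': array([-3.10968428e+00, -4.34785426e-01,  1.56216564e-04]), 'force': array([0.64239151, 1.02388392, 0.87524834]), 'wrist_torque': array([ 0.01392287, -0.01500407,  0.05926895]), 'gripper_force': 0.0, 'opening': 0.09304565264888662} 0.0188
({'fx': 435.41411114402837, 'fy': 435.41411114402837, 'cx': 329.09251320880685, 'cy': 236.48827331285923, 'R': array([[-0.09381206, -0.99558091, -0.00423721],
       [-0.97251966,  0.09254828, -0.21363595],
       [ 0.21308402, -0.01592086, -0.97690415]]), 't': array([0.03034855, 0.60590312, 1.31819521])}, array([[-0.09381206, -0.97251966,  0.21308402],
       [-0.99558091,  0.09254828, -0.01592086],
       [-0.00423721, -0.21363595, -0.97690415]]), array([ 0.31121343, -0.00487406,  1.41732166]))
keyed_shaft 0.74 [249.7, 232.4] [0.63730668 0.21960016 0.09      ] 244
keyed_shaft 0.51 [245.8, 269.0] [0.52316466 0.23788512 0.09      ] 230
keyed_shaft 0.51 [210.2, 270.6] [0.52854955 0.34709475 0.09      ] 233
plain_shaft 0.55 [278.5, 272.5] [0.50288548 0.13854787 0.09      ] 231
rack 0.8 [266.1, 278.3] [0.48866896 0.1775512  0.09      ] 1569
drive_unit 0.59 [363.9, 280.9] [ 0.45256209 -0.11922567  0.09      ] 1482
drive_unit 0.37 [197.6, 316.9] [0.39203781 0.38980091 0.09      ] 405
```

View pics/b.png

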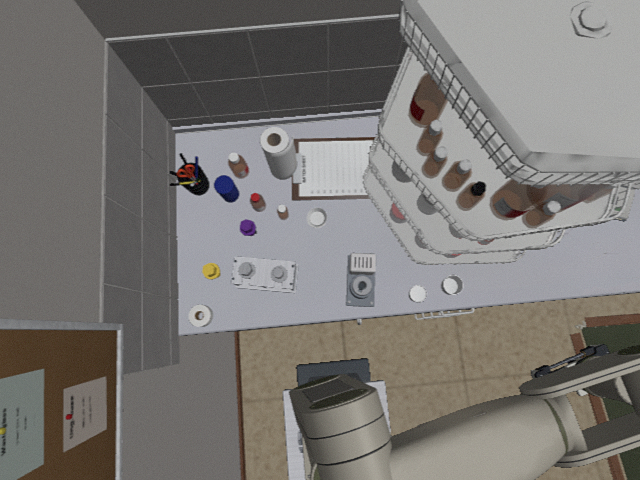

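View pics/a.png

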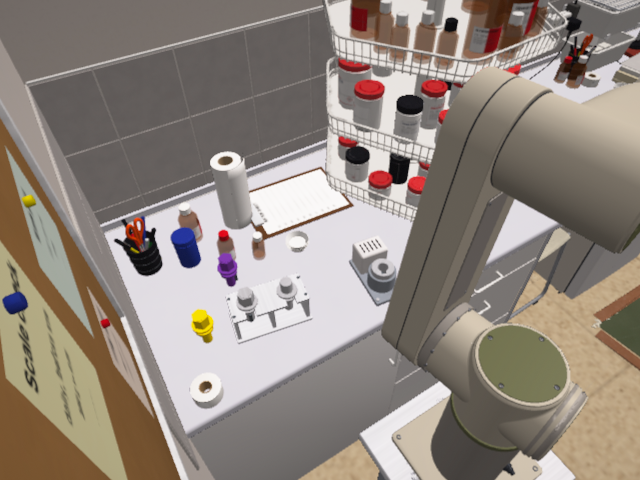

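The top view shows the rack at about (265,275) with heads at (246,269) and (279,272). The drive unit's hub is at (361,285), with its motor at (362,262). The purple (248,228) and yellow (211,271) pieces are look-alikes. The shelf is at the right, so I'll retract before swinging past it.

```bash
cat >> h.py <<'E'
def rows(way):  # way: list of (world pos, world yaw of tool y, n) -> tool-frame rows, from measured pose
    s=robot.read_state();R=Ro.from_rotvec(s['orientation']).as_matrix();p=np.array(s['tool_pos'])
    for X,yaw in way:
        d=R.T@(np.array(X)-p);y0=np.degrees(np.arctan2(R[1,1],R[0,1]));t=-(((yaw-y0)+180)%360-180)
        print([round(float(v),3) for v in d]+[0,0,round(float(t),1)])
E
python3 - <<'E'
from h import *
C=cam('top')
for px,z in [((425,262),0.0),((515,260),0.0),((440,247),0.15),((540,240),.4),((620,215),.4),((600,245),.6),((405,90),.05)]: print(px,z,at(C,px,z).round(2))
print(np.round(robot.camera_model('wrist')['mount'],3),robot.camera_model('wrist')['fx'])
w=[]
for a,r,z in [(-79,.55,.23),(-78,.49,.24),(-74,.44,.25),(-66,.41,.26),(-58,.4,.27),(-49,.39,.28),(-40,.39,.28),(-31,.39,.28),(-22,.39,.28),(-13,.39,.28),(-5,.40,.28),(4,.42,.28)]:
    a_=np.radians(a);w.append(([r*np.cos(a_),r*np.sin(a_),z],a))
rows(w)
E
```

```text
(425, 262) 0.0 [ 0.51 -0.33  0.  ]
(515, 260) 0.0 [ 0.48 -0.63  0.  ]
(440, 247) 0.15 [ 0.52 -0.35  0.15]
(540, 240) 0.4 [ 0.48 -0.52  0.4 ]
(620, 215) 0.4 [ 0.52 -0.72  0.4 ]
(600, 245) 0.6 [ 0.42 -0.53  0.6 ]
(405, 90) 0.05 [ 1.1  -0.34  0.05]
[[-0.001 -0.968 -0.252  0.071]
 [ 1.    -0.001  0.001  0.   ]
 [-0.001 -0.252  0.968 -0.166]
 [ 0.     0.     0.     1.   ]] 423.44495192511584
[-0.047, -0.052, -0.012, 0, 0, 4.9]
[-0.034, -0.111, -0.022, 0, 0, 3.9]
[0.001, -0.16, -0.032, 0, 0, -0.1]
[0.058, -0.194, -0.042, 0, 0, -8.1]
[0.111, -0.215, -0.052, 0, 0, -16.1]
[0.165, -0.247, -0.062, 0, 0, -25.1]
[0.219, -0.277, -0.062, 0, 0, -34.1]
[0.266, -0.315, -0.062, 0, 0, -43.1]
[0.308, -0.36, -0.061, 0, 0, -52.1]
[0.341, -0.411, -0.061, 0, 0, -61.1]
[0.374, -0.457, -0.061, 0, 0, -69.1]
[0.411, -0.513, -0.061, 0, 0, -78.1]
```

Call:
carry_out:
  rows:
    - [-0.047,-0.052,-0.012,0,0,4.9]
    - [-0.034,-0.111,-0.022,0,0,3.9]
    - [0.001,-0.16,-0.032,0,0,0]
    - [0.058,-0.194,-0.042,0,0,-8]
    - [0.111,-0.215,-0.052,0,0,-16]
    - [0.165,-0.247,-0.062,0,0,-25]
    - [0.219,-0.277,-0.062,0,0,-34]
    - [0.266,-0.315,-0.062,0,0,-43]
    - [0.308,-0.36,-0.061,0,0,-52]
    - [0.341,-0.411,-0.061,0,0,-61]
    - [0.374,-0.457,-0.061,0,0,-69]
    - [0.411,-0.513,-0.061,0,0,-78]

```text
t: 1.8
tool_pos: [0.4181, 0.0265, 0.2799]
orientation: [2.138, 2.3, 0.001]
force: [1.2, -0.7, 0.4]
opening: 0.0931
gripper_force: 0.0
```

Run:
```python
from h import *
C=cam('wrist')
im=snap('wrist','w1.png')
for t in ['drive_unit','hub_mouth','keyway_front','rack','keyed_shaft','plain_shaft']:
  for o in robot.outline_of('wrist',t): print(t,o['conf'],o['pixel'],at(C,o['pixel'],0.075),o['pixels'].sum())
print(proj(C,[[.52,.24,.12],[.5,.14,.12]]))
rows([([.45,.12,.3],10),([.48,.15,.3],15)])
```

```text
drive_unit 0.84 [350.8, 324.6] [ 0.45761341 -0.07974853  0.075     ] 9987
hub_mouth 0.89 [351.3, 324.0] [ 0.45803268 -0.07909325  0.075     ] 9740
keyway_front 0.73 [351.7, 325.1] [ 0.45851824 -0.08020585  0.075     ] 9826
rack 0.61 [429.9, 50.9] [0.49955015 0.16538991 0.075     ] 14943
keyed_shaft 0.81 [606.3, 10.9] [0.635066   0.20457949 0.075     ] 1492
plain_shaft 0.64 [430.3, 90.3] [0.50405318 0.13548708 0.075     ] 3592
[[493.37783283 -80.47601301]
 [441.58331942  77.48402474]]
[0.094, 0.039, -0.02, 0, 0, -6.2]
[0.122, 0.071, -0.02, 0, 0, -11.2]
```

View pics/w1.png

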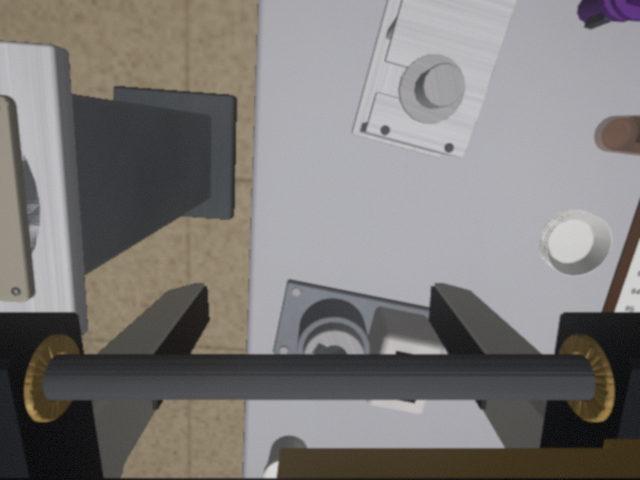

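The wrist view shows the round-headed plain shaft at (440,85), so the keyed one is in the slot further left (+y). The hub is half hidden behind the gripper at (335,345), so I'll step back 0.1 m to see the keyway.

Call:
carry_out:
  rows:
    - [-0.05,0,0,0,0,0]
    - [-0.1,0,0,0,0,0]
    - [-0.1,0,0,0,0,0]
    - [-0.1,0,0,0,0,0]

```text
t: 2.65
tool_pos: [0.4242, -0.076, 0.2797]
orientation: [-2.148, -2.292, -0.0]
force: [0.9, 0.7, 0.3]
opening: 0.0931
gripper_force: 0.0
```

Run:
```python
from h import *
C=cam('wrist')
im=snap('wrist','w2.png')
for t in ['drive_unit']:
  for o in robot.outline_of('wrist',t): print(t,o['conf'],o['pixel'],at(C,o['pixel'],0.075),o['pixels'].sum())
import pickle;pickle.dump(C,open('C2.pkl','wb'))
p=proj(C,[.448,-.1,.075]).astype(int);print(p)
c=im[max(p[1]-110,0):p[1]+110,p[0]-130:p[0]+150];cv2.imwrite('pics/w2c.png',cv2.resize(c,None,fx=2.7,fy=2.7,interpolation=cv2.INTER_CUBIC)[:,:,::-1])
rows([([.43,0,.29],5),([.45,.06,.3],8),([.46,.12,.3],10),([.48,.16,.3],15)])
```

```text
drive_unit 0.89 [364.7, 248.9] [ 0.46893719 -0.10674155  0.075     ] 15536
[342 240]
[0.074, 0.011, -0.01, 0, 0, -1.1]
[0.133, 0.035, -0.02, 0, 0, -4.1]
[0.192, 0.049, -0.02, 0, 0, -6.1]
[0.231, 0.071, -0.02, 0, 0, -11.1]
```

View pics/w2c.png

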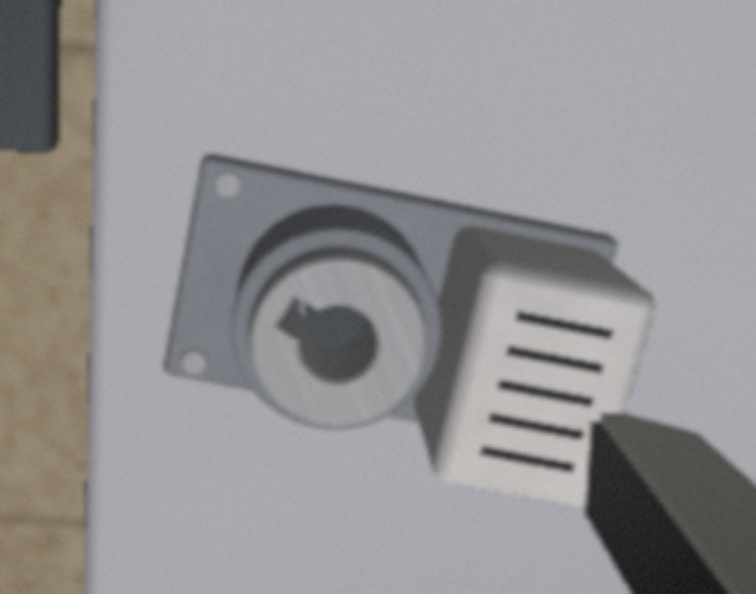

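The crop shows the hub face as a circle centred near crop (339,343). The keyway's outer end is at about (287,310), pointing up-left. The motor is to the right.

Run:
```python
from h import *
import pickle;C=pickle.load(open('C2.pkl','rb'))
im=cv2.imread('pics/w2.png',0)
f=lambda u,v:at(C,(212+u/2.7,130+v/2.7),.075)
c=f(339,343);k=f(287,310);print(c,k,np.linalg.norm(k-c),np.degrees(np.arctan2(*(c-k)[1::-1])))
print('hub radius',[np.linalg.norm(f(*q)-c) for q in [(251,343),(427,343),(339,428),(339,258)]])
def samp(X):
    p=proj(C,X).astype(np.float32);return cv2.remap(im,p[...,0],p[...,1],cv2.INTER_LINEAR).astype(float)
# refine centre: bore edge contrast + hub rim away from keyway
th=np.radians(np.arange(0,360,3))
best=None
for dx in np.arange(-3,3.1,.5)*1e-3:
  for dy in np.arange(-3,3.1,.5)*1e-3:
    q=c+[dx,dy,0]
    def ring(r): return samp(np.stack([q[0]+r*np.cos(th),q[1]+r*np.sin(th),th*0+.075],-1)[None])[0]
    s=np.mean(np.clip(ring(.0155)-ring(.0115),-60,60))+np.mean(np.clip(ring(.0285)-ring(.0318),-60,60))
    if best is None or s>best[0]: best=(s,q)
print(best);q=best[1]
th=np.radians(np.arange(110,250,5))
for r in (.015,.017,.019): print(r,samp(np.stack([q[0]+r*np.cos(th),q[1]+r*np.sin(th),th*0+.075],-1)[None])[0].round().astype(int))
```

```text
[ 0.44489013 -0.11599415  0.075     ] [ 0.42660358 -0.1055698   0.075     ] 0.021049111210657858 -29.685545043172528
hub radius [np.float64(0.029770735021848876), np.float64(0.029774763698407796), np.float64(0.030603943025400586), np.float64(0.02942366903690232)]
(np.float64(81.60833333333333), array([ 0.44439013, -0.11599415,  0.075     ]))
0.015 [150 152 151 134  96  79  89  88  82  78  80  80  82 110 142 146 144 145
 143 142 143 143 144 145 145 145 146 146]
0.017 [155 158 159 151 118 104 111  92  78  79  77  79  92 129 153 156 157 158
 158 158 158 158 157 156 155 156 156 158]
0.019 [155 157 159 157 145 122  97  80  77  78  78  81 110 152 158 157 157 155
 156 155 157 156 156 157 157 157 156 157]
```

Call:
carry_out:
  rows:
    - [0.06,0.01,-0.01,0,0,-1]
    - [0.12,0.03,-0.02,0,0,-4]
    - [0.18,0.05,-0.02,0,0,-6]
    - [0.23,0.07,-0.02,0,0,-11]
    - [0.23,0.07,-0.02,0,0,-11]
    - [0.23,0.07,-0.02,0,0,-11]

```text
t: 3.5
tool_pos: [0.4781, 0.1598, 0.2995]
orientation: [-1.912, -2.492, 0.001]
force: [-0.3, 1.0, -0.3]
opening: 0.0934
gripper_force: 0.0
```

Run:
```python
from h import *
C=cam('wrist')
im=snap('wrist','w3.png')
import pickle;pickle.dump(C,open('C3.pkl','wb'))
for t in ['keyed_shaft','rack','plain_shaft','head']:
  for o in robot.outline_of('wrist',t): print(t,o['conf'],o['pixel'],at(C,o['pixel'],0.12),o['pixels'].sum())
```

```text
keyed_shaft 0.91 [526.8, 192.0] [0.63777272 0.22468027 0.12      ] 3331
keyed_shaft 0.9 [388.4, 142.1] [0.51650683 0.23344694 0.12      ] 2978
keyed_shaft 0.78 [434.6, 19.4] [0.52318697 0.32685389 0.12      ] 2641
rack 0.89 [359.6, 183.4] [0.50361701 0.1961362  0.12      ] 15841
rack 0.3 [388.3, 141.7] [0.51633787 0.23372188 0.12      ] 2926
plain_shaft 0.68 [332.5, 244.7] [0.49603932 0.14063324 0.12      ] 2513
plain_shaft 0.39 [387.7, 142.4] [0.5160387  0.23308185 0.12      ] 2873
head 0.85 [436.6, 18.3] [0.52437776 0.32793768 0.12      ] 2705
head 0.83 [527.6, 188.1] [0.63719521 0.2278299  0.12      ] 3326
head 0.68 [388.4, 143.3] [0.51678379 0.23255983 0.12      ] 2854
head 0.51 [254.4, 427.9] [ 0.47216955 -0.05299948  0.12      ] 7887
```

View pics/w3.png

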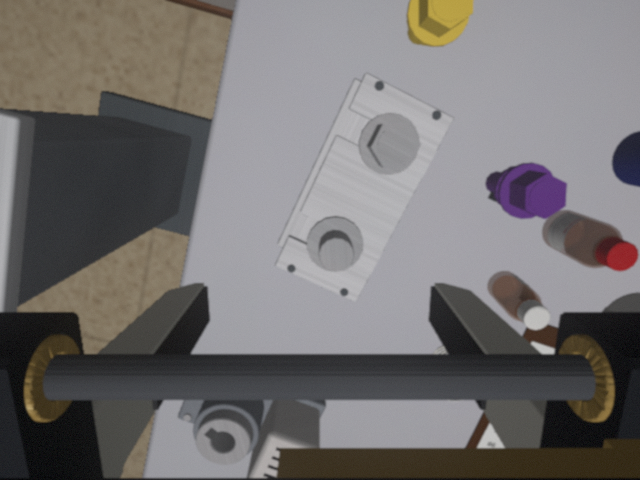

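The picture shows the rack with the keyed hex shaft at (388,142) and the plain one at (334,245). The plate corners are near (368,74), (452,118), (356,300) and (277,262). I'll zoom on the hex head.

Run:
```python
from h import *
import pickle;C=pickle.load(open('C3.pkl','rb'))
im=cv2.imread('pics/w3.png')
c=im[95:190,330:450];cv2.imwrite('pics/w3c.png',cv2.resize(c,None,fx=6,fy=6,interpolation=cv2.INTER_CUBIC))
P=[at(C,p,.088)[:2] for p in [(368,74),(452,118),(356,300),(277,262)]]
for a,b in [(0,1),(1,2),(2,3),(3,0)]:
    d=P[b]-P[a];print(P[a].round(4),np.linalg.norm(d).round(4),np.degrees(np.arctan2(d[1],d[0])).round(1))
```

```text
[0.4887 0.2825] 0.081 -10.9
[0.5683 0.2672] 0.1845 -100.2
[0.5356 0.0856] 0.0837 167.9
[0.4537 0.1031] 0.1827 79.0
```

View pics/w3c.png

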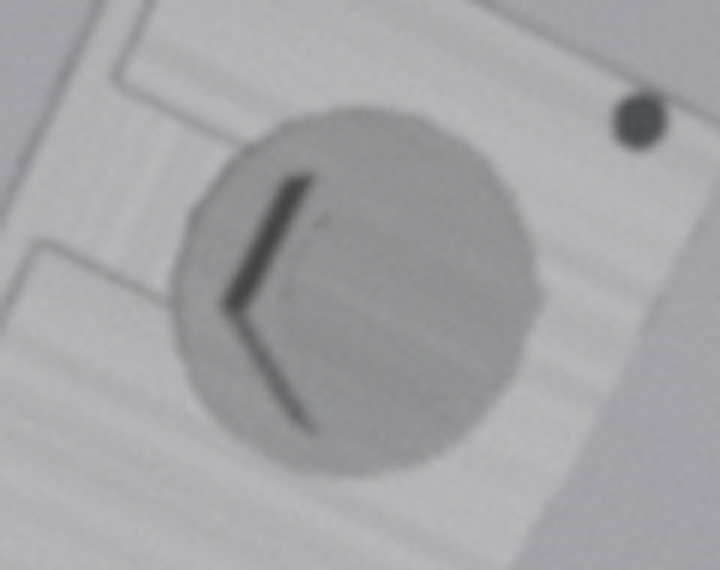

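Crop: collar centre is (357,292). The hex's left vertex is about (228,303), with edges running up to (288,178) and (310,178), and down to (318,432).

Run:
```python
from h import *
import pickle;C=pickle.load(open('C3.pkl','rb'))
f=lambda u,v,z:at(C,(330+u/6,95+v/6),z)
c=f(357,292,.094);print('c',c,[np.linalg.norm(f(*q,.094)-c).round(4) for q in [(172,292),(541,295),(357,106),(352,478)]])
for (a,b,z) in [((225,302),(288,176),.094),((243,310),(314,178),.126),((230,312),(304,432),.094),((243,308),(318,432),.126)]:
    A,B=f(*a,z),f(*b,z);d=B-A;print(z,A[:2].round(4),B[:2].round(4),'len',np.linalg.norm(d).round(4),'normal angle mod60',(np.degrees(np.arctan2(d[1],d[0]))-90)%60,'dist',(np.cross(d,c-A)[2]/np.linalg.norm(d)).round(4))
print('slot dirs')
for a,b in [((118,80),(245,148)),((42,240),(165,302))]:
    A,B=f(*a,.088),f(*b,.088);d=B-A;print(A[:2],np.degrees(np.arctan2(d[1],d[0])), np.cross(d,c-A)[2]/np.linalg.norm(d))
A,B=f(105,0,.088),f(0,250,.088);d=B-A;print('front angle',np.degrees(np.arctan2(d[1],d[0])),'dist',np.cross(d,c-A)[2]/np.linalg.norm(d))
print(C[2])
```

```text
c [0.52198782 0.23289652 0.094     ] [np.float64(0.0264), np.float64(0.0262), np.float64(0.0254), np.float64(0.0263)]
0.094 [0.5042 0.2267] [0.5078 0.2456] len 0.0192 normal angle mod60 49.143453434666554 dist -0.0163
0.126 [0.503  0.2264] [0.5071 0.2447] len 0.0187 normal angle mod60 47.467859636974794 dist -0.0171
0.094 [0.5053 0.2256] [0.5205 0.2121] len 0.0203 normal angle mod60 48.42751243330176 dist 0.0166
0.126 [0.503  0.2266] [0.5171 0.2139] len 0.0191 normal angle mod60 48.00404672862348 dist 0.0174
slot dirs
[0.48146002 0.25222946] -11.908505255622906 -0.010553973552613987
[0.47695    0.22825396] -10.97641940323985 0.01313304858487275
front angle -98.13536747152925 dist 0.048937076880374276
[0.4609037  0.22743089 0.46556492]
```

Run:
```python
from h import *
rows([([.495,.195,.28],5),([.515,.225,.24],-4),([.522,.2325,.19],-12),([.522,.2325,.14],-12),([.522,.2325,.115],-12),([.522,.2325,.097],-12)])
```

```text
[0.031, 0.025, 0.02, 0, 0, 9.8]
[0.055, 0.052, 0.06, 0, 0, 18.8]
[0.061, 0.061, 0.11, 0, 0, 26.8]
[0.061, 0.061, 0.16, 0, 0, 26.8]
[0.061, 0.061, 0.185, 0, 0, 26.8]
[0.061, 0.061, 0.203, 0, 0, 26.8]
```

Call:
carry_out:
  rows:
    - [0.031,0.025,0.02,0,0,9.8]
    - [0.055,0.052,0.06,0,0,18.8]
    - [0.061,0.061,0.11,0,0,26.8]
    - [0.061,0.061,0.13,0,0,26.8]
    - [0.061,0.061,0.13,0,0,26.8]
    - [0.061,0.061,0.16,0,0,26.8]
    - [0.061,0.061,0.18,0,0,26.8]
    - [0.061,0.061,0.195,0,0,26.8]
    - [0.061,0.061,0.203,0,0,26.8]
    - [0.061,0.061,0.203,0,0,26.8]

```text
t: 5.0
tool_pos: [0.5217, 0.2337, 0.0964]
orientation: [-2.439, -1.98, 0.001]
force: [0.4, 0.0, -0.7]
opening: 0.093
gripper_force: 0.0
```

Call:
carry_out:
  rows:
    - [0,0,0,0,0,0]
    - [0,0,0,0,0,0]
    - [0,0,0,0,0,0]
    - [0,0,0,0,0,0]
    - [0,0,0,0,0,0]
    - [0,0,0,0,0,0]
    - [0,0,0,0,0,0]
    - [0,0,0,0,0,0]
  jaw: 255
  force: 25

```text
t: 6.0
tool_pos: [0.5218, 0.2338, 0.0966]
orientation: [-2.439, -1.979, 0.0]
force: [-1.5, 1.0, 1.8]
opening: 0.0337
gripper_force: 25.0
```

Run:
```python
from h import *
s=robot.read_state();print(s['tool_pos'],s['wrist_torque']);p=np.array([.522,.2325,.097])
d=np.array([-np.cos(np.radians(-11.3)),-np.sin(np.radians(-11.3)),0])
u=np.array([0,0,.0015])
rows([(p+u+d*k,-12) for k in (0,.01,.03,.06,.088)])
```

```text
[0.52175862 0.23383957 0.0966273 ] [ 0.01884083  0.21249779 -0.02215679]
[-0.001, 0.001, -0.002, 0, 0, 0.1]
[-0.001, -0.009, -0.002, 0, 0, 0.1]
[-0.002, -0.029, -0.002, 0, 0, 0.1]
[-0.002, -0.059, -0.002, 0, 0, 0.1]
[-0.002, -0.087, -0.002, 0, 0, 0.1]
```

Call:
carry_out:
  rows:
    - [0,0,-0.002,0,0,0]
    - [0,0,-0.002,0,0,0]
    - [0,-0.01,-0.002,0,0,0]
    - [0,-0.025,-0.002,0,0,0]
    - [0,-0.045,-0.002,0,0,0]
    - [-0.001,-0.065,-0.002,0,0,0]
    - [-0.001,-0.083,-0.002,0,0,0]
    - [-0.001,-0.088,-0.002,0,0,0]
    - [-0.001,-0.088,-0.002,0,0,0]
  force: 40

```text
t: 7.12
tool_pos: [0.4355, 0.2511, 0.0989]
orientation: [2.439, 1.98, 0.001]
force: [-0.0, 0.5, -2.8]
opening: 0.0339
gripper_force: 40.0
```

Run:
```python
from h import *
s=robot.read_state();print(s['tool_pos'],s['force'],s['wrist_torque'],s['opening'])
snap('scene','s4.png')
```

```text
[0.43552598 0.25112909 0.0988598 ] [-0.03043714  0.45969951 -2.83066982] [-0.05202518 -0.10649023 -0.01326844] 0.03385340186420144
```

View pics/s4.png

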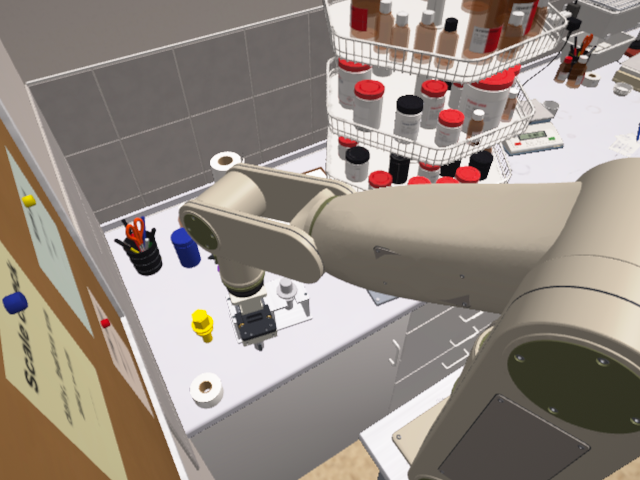

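The shaft is out of the rack: the wrist carries 2.8 N, about its weight. Next I lift and travel to the hub.

Run:
```python
from h import *
w=[([.4355,.251,.14],-12),([.433,.25,.185],-12),([.431,.23,.2],-12)]
for i,y in enumerate([.18,.125,.07,.015,-.04,-.09]): w.append(([.431+.0023*i,y,.2],-12-2.8*(i+1)))
w+=[([.4452,-.115,.19],-29),([.4452,-.115,.18],-29)]
rows(w)
```

```text
[-0.0, -0.0, -0.041, 0, 0, 0.1]
[-0.002, -0.003, -0.086, 0, 0, 0.1]
[-0.022, -0.0, -0.101, 0, 0, 0.1]
[-0.07, 0.01, -0.101, 0, 0, 2.9]
[-0.124, 0.023, -0.101, 0, 0, 5.7]
[-0.177, 0.037, -0.101, 0, 0, 8.5]
[-0.231, 0.051, -0.101, 0, 0, 11.3]
[-0.284, 0.064, -0.101, 0, 0, 14.1]
[-0.332, 0.077, -0.101, 0, 0, 16.9]
[-0.356, 0.084, -0.091, 0, 0, 17.1]
[-0.356, 0.084, -0.081, 0, 0, 17.1]
```

Call:
carry_out:
  rows:
    - [0,0,-0.041,0,0,0]
    - [-0.002,-0.003,-0.086,0,0,0]
    - [-0.022,0,-0.101,0,0,0]
    - [-0.07,0.01,-0.101,0,0,3]
    - [-0.124,0.023,-0.101,0,0,6]
    - [-0.177,0.037,-0.101,0,0,9]
    - [-0.231,0.051,-0.101,0,0,11]
    - [-0.284,0.064,-0.101,0,0,14]
    - [-0.332,0.077,-0.101,0,0,17]
    - [-0.356,0.084,-0.091,0,0,17]
    - [-0.356,0.084,-0.081,0,0,17]
    - [-0.356,0.084,-0.081,0,0,17]

```text
t: 8.68
tool_pos: [0.4439, -0.1142, 0.1785]
orientation: [-2.704, -1.595, 0.002]
force: [0.2, 0.1, -2.8]
opening: 0.0337
gripper_force: 40.0
```

Call:
carry_out:
  rows:
    - [0,0,0,0,0,0]
    - [0,0,0,0,0,0]

```text
t: 8.93
tool_pos: [0.4449, -0.1141, 0.1802]
orientation: [2.704, 1.599, 0.001]
force: [0.2, -0.1, -3.0]
opening: 0.0336
gripper_force: 40.0
```

Run:
```python
from h import *
s=robot.read_state();print(s['tool_pos'],s['force'],s['wrist_torque'],s['opening'])
R=Ro.from_rotvec(s['orientation']).as_matrix();print(R.round(4))
C=cam('wrist');im=snap('wrist','w5.png')
print('tip',proj(C,np.array(s['tool_pos'])+R@[0,0,.081]),'hub',proj(C,[.4446,-.116,.075]),'rim',proj(C,[.4446-.026,-.116+.015,.075]))
```

```text
[ 0.44491567 -0.11406115  0.18017694] [ 0.24296963 -0.06062199 -2.96975077] [-0.06263271 -0.0708078   0.00473912] 0.03355418683710155
[[ 4.817e-01  8.763e-01  9.000e-04]
 [ 8.763e-01 -4.817e-01 -2.000e-04]
 [ 2.000e-04  9.000e-04 -1.000e+00]]
tip [317.37994436 251.33373875] hub [318.31029759 244.06785364] rim [272.99766811 243.23703752]
```

View pics/w5.png

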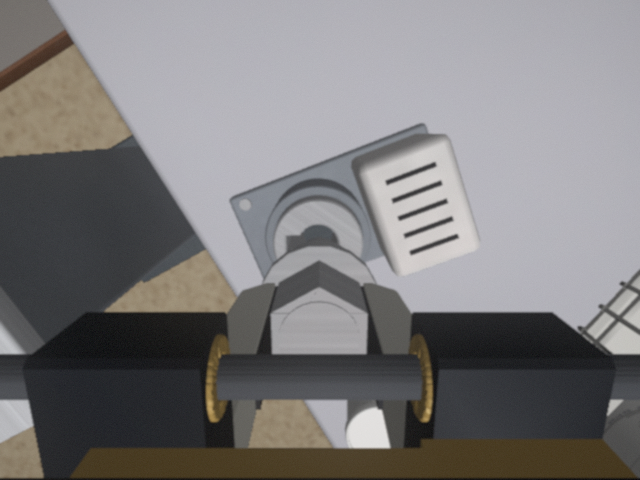

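The held head is centred at (320,300), and the hub face circle is about (270..364, top 197), matching the prediction. The keyway notch at (295,242) points exactly left, as the key does. I'll check the shaft's offset in the grip from the collar edge.

Run:
```python
from h import *
s=robot.read_state();p=np.array(s['tool_pos']);R=Ro.from_rotvec(s['orientation']).as_matrix();C=cam('wrist')
im=cv2.imread('pics/w5.png',0)
for tx in (0,-.0012,-.0025):
  print(tx,'collar top',proj(C,p+R@[tx+.026,0,.0026]),'hex top vertex',proj(C,p+R@[tx+.0196,0,-.0294]),proj(C,p+R@[tx+.0196,0,.0026]))
print(im[236:275,320]);print(im[236:300,310])
print('rims',proj(C,[p0 for p0 in np.array([.4446,-.116,.075])+.03*np.array([R[:,0],-R[:,1],R[:,1]])]))
print(im[190:206,318],im[244,262:276],im[244,358:372])
rows([([.4446+0*.0006,-.116,.155],-29)])
```

```text
0 collar top [316.89481636 242.72087625] hex top vertex [316.65423295 284.53426155] [316.92894577 257.6139714 ]
-0.0012 collar top [316.90126388 245.53438723] hex top vertex [316.66248495 287.82820787] [316.93527516 260.37593607]
-0.0025 collar top [316.90822341 248.57132908] hex top vertex [316.67138576 291.38113795] [316.94210742 263.3573375 ]
[ 82  83  83  83  84  84  84  81  84  98 125 152 163 168 165 163 164 162
 158 160 160 163 164 157 141 112  88  87  84  83  85  83  85  83  84  89
  86  84  85]
[ 82  82  80  79  78  79  82  78  82  96 126 150 162 164 164 162 161 162
 160 161 161 162 164 163 163 162 162 155 142 113  85  74  76  74  76  79
  76  75  78  79  78  81  76  77  77  76  76  78  77  79  78  77  77  78
  97 126 152 164 166 165 164 164 162 164]
rims [[318.23769976 198.9282506 ]
 [273.02690109 243.96040227]
 [363.56647807 243.83515398]]
[130 132 132 128 121  99  91  84  91 103 120 142 159 165 167 170] [133 133 129 120 117 125 129 130 133 130 129 131 144 159] [170 172 169 159 149 139 134 134 133 133 131 129 129 134]
[-0.002, 0.001, 0.025, 0, 0, 0.2]
```

Call:
carry_out:
  rows:
    - [-0.001,0.0005,0.008,0,0,0]
    - [-0.001,0.0005,0.016,0,0,0]
    - [-0.001,0.0005,0.024,0,0,0]
    - [-0.001,0.0005,0.029,0,0,0]
    - [-0.001,0.0005,0.034,0,0,0]
    - [-0.001,0.0005,0.034,0,0,0]
    - [-0.001,0.0005,0.034,0,0,0]

```text
t: 9.85
tool_pos: [0.4444, -0.1158, 0.1457]
orientation: [-2.705, -1.597, 0.0]
force: [-0.4, 1.7, -3.7]
opening: 0.0339
gripper_force: 40.0
```

Run:
```python
from h import *
s=robot.read_state();print(s['tool_pos'],s['force'],s['wrist_torque'],s['opening'])
```

```text
[ 0.44439373 -0.1157818   0.14569621] [-0.40864948  1.67088181 -3.70317382] [0.15929881 0.13818793 0.01766213] 0.03386811868680106
```

Call:
carry_out:
  rows:
    - [0,0,0.003,0,0,0]
    - [0,0,0.006,0,0,0]
    - [0,0,0.006,0,0,0]

```text
t: 10.22
tool_pos: [0.4443, -0.1158, 0.1393]
orientation: [-2.705, -1.597, 0.0]
force: [-0.4, 1.3, -4.2]
opening: 0.0337
gripper_force: 40.0
```

Run:
```python
from h import *
s=robot.read_state();print(s['tool_pos'],s['force'],s['wrist_torque'],s['opening'])
```

```text
[ 0.44433995 -0.11578949  0.13925785] [-0.41076275  1.27831346 -4.2123011 ] [0.34339687 0.07388069 0.01550595] 0.03367543350403984
```

Call:
carry_out:
  rows:
    - [0,0,0.003,0,0,0]
    - [0,0,0.006,0,0,0]
    - [0,0,0.009,0,0,0]
    - [0,0,0.009,0,0,0]

```text
t: 10.72
tool_pos: [0.4443, -0.1158, 0.1301]
orientation: [-2.705, -1.597, 0.001]
force: [-1.0, 2.3, -4.8]
opening: 0.0339
gripper_force: 40.0
```

Run:
```python
from h import *
s=robot.read_state();print(s['tool_pos'],s['force'],s['wrist_torque'],s['opening'])
```

```text
[ 0.44427469 -0.11583157  0.13012223] [-0.97677006  2.32501379 -4.80975012] [ 0.49113929  0.10440398 -0.02939281] 0.03392249198017589
```

The key has entered the keyway. I'll keep pushing down against the ejector with a firmer grip.

Call:
carry_out:
  rows:
    - [0.0004,0,0.003,0,0,0]
    - [0.0004,0,0.006,0,0,0]
    - [0.0004,0,0.009,0,0,0]
    - [0.0004,0,0.012,0,0,0]
    - [0.0004,0,0.015,0,0,0]
    - [0.0004,0,0.018,0,0,0]
    - [0.0004,0,0.021,0,0,0]
    - [0.0004,0,0.023,0,0,0]
    - [0.0004,0,0.023,0,0,0]
  force: 60

```text
t: 11.85
tool_pos: [0.4448, -0.1155, 0.1087]
orientation: [2.705, 1.597, 0.0]
force: [-6.4, 5.2, 10.0]
opening: 0.0332
gripper_force: 60.0
```

Run:
```python
from h import *
s=robot.read_state();print(s['tool_pos'],s['force'],s['wrist_torque'],s['opening'])
```

```text
[ 0.44482357 -0.11552388  0.10870209] [-6.36773205  5.19349611  9.98889507] [ 0.9444583   1.4934945  -0.02294487] 0.03324635496068974
```

Call:
carry_out:
  rows:
    - [0,-0.0005,0.002,0,0,0]
    - [0.0002,-0.0005,0.004,0,0,0]
    - [0.0002,-0.0005,0.005,0,0,0]
    - [0.0002,-0.0005,0.006,0,0,0]
    - [0.0002,-0.0005,0.006,0,0,0]

```text
t: 12.48
tool_pos: [0.4449, -0.1154, 0.1036]
orientation: [2.704, 1.597, 0.001]
force: [-8.4, 4.2, 16.3]
opening: 0.0334
gripper_force: 60.0
```

Run:
```python
from h import *
s=robot.read_state();print(s['tool_pos'],s['force'],s['wrist_torque'],s['opening'])
```

```text
[ 0.44487683 -0.11543077  0.10356425] [-8.35527128  4.16631476 16.30161374] [ 0.96025535  1.98696098 -0.02574227] 0.03340327567541151
```

Call:
carry_out:
  rows:
    - [0,-0.0005,0.0005,0,0,0]
    - [0,-0.0005,0.001,0,0,0]
    - [0,-0.0005,0.0015,0,0,0]
    - [0,-0.0005,0.0015,0,0,0]

```text
t: 12.98
tool_pos: [0.4449, -0.1154, 0.1035]
orientation: [2.704, 1.596, 0.002]
force: [-12.1, 4.9, 27.2]
opening: 0.0335
gripper_force: 60.0
```

Run:
```python
from h import *
s=robot.read_state();print(s['tool_pos'],s['force'],s['wrist_torque'],s['opening'])
```

```text
[ 0.44487256 -0.11542992  0.10348649] [-12.10022019   4.92622133  27.21388938] [ 1.27278706  2.89468954 -0.0215338 ] 0.03345017602540416
```

Run:
```python
from h import *
im=snap('wrist','w6.png')
C=cam('wrist');s=robot.read_state();p=np.array(s['tool_pos']);R=Ro.from_rotvec(s['orientation']).as_matrix()
print('collar edge expected',proj(C,p+R@[-.0013+.026,0,.0026]),R[:,2])
print(im[236:256,320,1])
```

```text
collar edge expected [316.90303224 245.77049278] [ 0.00205002 -0.00121566 -0.99999716]
[173 171 164 152 121  91  85  86  83  92 125 151 161 162 161 164 160 159
 160 158]
```

View pics/w6.png

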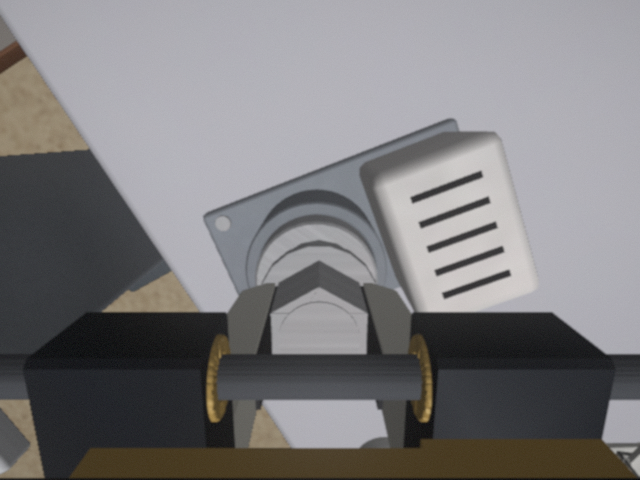

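The shaft sits centred in the hub with the shoulder on the face. The collar edge is at row 246, unchanged in the grip, so nothing slipped. The push is well above the spring force, so I'm handing it in.

```bash
python3 -c "
from plant import robot
print(robot.close_job())"
```

```text
the job is handed in; nothing more can be done
None
```

The keyed shaft is home in the hub with its key in the keyway, still gripped at 60 N and pressed down with about 27 N; the job was handed in at about 13 s, no verdict returned.

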